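Feed a pine offcut through the dust flap of the saw bench's offcut hood

TASK

Clear the saw bench: with the fingertips, push the pine offcut along the dark deck and in under the black hanging flap until it drops off the deck into the bin inside the hood, then draw back out so that the flap swings fully shut behind it. Only push the offcut, do not pick it up, and leave the white divider, the tape measure, the glue bottle and the jar of brads where they are.

Things in the scene. Friction and masses are not known exactly. Their poses are not given: they have to be found in the camera images.
- sill (a point): Point on the dark deck's surface right below the flap, midway across the hood's opening. Its x axis is the feed direction (level, into the hood), y is level and to the left of that, z is up; all points here share these axes. The deck is 90 mm above the bench and runs from x = -320 to +55 mm and y = -215 to +135 mm from here
- drop_edge (a point): Middle of the drop edge, 55 mm past the sill inside the hood, at deck height: the deck ends here and the bin lies behind and below it, 260 mm long and 200 mm wide, its floor near bench level. Plywood and clear walls and a clear roof 152 mm above the deck close the hood all round and over it
- header (a point): Middle of the top edge of the hood's opening, 120 mm above the deck. The opening is 180 mm wide and goes from the deck up to here, in a plywood front panel 12 mm thick (it ends at the sill's x = 0), 240 mm wide and 152 mm high above the deck
- fence (a point): Middle of the top of the aluminium fence along the deck's right-hand edge (seen along the feed), 310 mm long, 12 mm thick, 50 mm high above the deck; it has a flat foot 6 mm high that reaches 30 mm onto the deck
- flap (a joint): The flap: a black sheet 196 mm wide, 4 mm thick, 0.12 kg, yellow stripe at its foot, hinged along its top edge 126 mm above the deck just behind the opening; it hangs to 4 mm above the deck. It swings into the hood only (sill's +x) and falls shut by its own weight. 0 rad = hanging shut, grows as it opens, stop at 1.4; about 1 N at its foot opens it
- offcut: Plain light pine block 90 mm long (its x), 90 wide (y), 45 high (z), about 0.175 kg, flat on the deck before the flap, its x roughly along the feed. Origin at its centre. It tips off once its centre passes the drop edge, so its rear end must go 10 to 30 mm past the flap: the fingertips follow it under the flap (leaning the fingers forward some 40 degrees keeps the gripper clear of the panel)
- divider: White divider board, 140 x 60 x 12 mm, lying flat on the deck near the fence, long side along the feed. Origin at the centre of its underside. Leave it alone
- tape: Lime and black tape measure, 68 x 46 x 64 mm, standing on the deck near the fence. Origin at the centre of its underside. Leave it alone
- glue: White glue bottle, 60 mm across, 170 mm high, standing on the bench beyond the start of the deck. Origin at the centre of its underside. Leave it alone
- brads: Clear jar of brads with a steel cap, 72 mm across, 75 mm high, standing on the bench beyond the start of the deck. Origin at the centre of its underside. Leave it alone

How it is judged:
On the way:
1. the offcut lies on the deck in the opening, holding the flap open (value of joint flap above 0.4 rad and x of offcut in the frame of sill between -0.03 and 0.075 m and y of offcut in the frame of sill between -0.09 and 0.09 m and z of offcut in the frame of sill below 0.035 m), for 0.05 s.
At the end, for the whole second after the job is handed in: The offcut lies at rest in the bin inside the hood (its centre more than 20 mm below the deck surface, beyond the drop edge), the flap hangs shut (within 0.06 rad), and the divider, tape measure, glue bottle and jar of brads stand within 30 mm of where they were (x of offcut in the frame of sill between 0.05 and 0.33 m and y of offcut in the frame of sill between -0.11 and 0.11 m and z of offcut in the frame of sill below -0.02 m and linear speed of offcut below 0.02 m/s and value of joint flap below 0.06 rad and distance of each of divider, tape, glue, brads from where it was at the start of the episode below 0.03 m); the robot touches nothing.
It fails at once if the offcut is lifted off the deck (centre more than 18 mm above where it lay) (z of offcut in the frame of sill above 0.0405 m).
It fails at once if the divider, tape measure, glue bottle or jar of brads is pushed away (30 mm) or knocked over (distance of any of divider, tape, glue, brads from where it was at the start of the episode above 0.03 m or angle between any of tape, glue, brads's own z axis and vertical above 0.6 rad).
It fails at once if the offcut is shoved with the arm or the gripper's body in place of the fingers (contact force between the arm and offcut above 3 N).
It also fails if it takes over 38 s, if anything falls off the work surface, if the arm or the gripper's body presses on something with over 40 N, if the wrist force passes 120 N, or if a joint passes its speed limit or range.

ROBOT

A 6-joint arm with a two-finger parallel gripper is mounted at the origin on the work surface. World frame = base frame: x ahead of the robot, y to its left, z up, the work surface at z = 0. Lengths are in m, angles in rad, forces in N, time in s.
With the tool pointing down it reaches from about 0.4 to 0.825 m from the base axis. Payload 7 kg.
Tool frame: the origin (TCP) lies midway between the tips of the shut fingers; the grasp point (between the pads) lies 19 mm behind it (arm.hold_point_z is the distance from the TCP to the grasp point, in m); z points along the fingers, x is the direction in which the jaws open and shut, and the axes are right-handed (so a half turn about z gives the same grasp; the last joint's range is limited). The gripper opens to 88 mm and grips with 3 to 60 N. Pads are 19 mm wide; open, the fingers measure 130 mm over their backs; the gripper's body (78 mm by 193 mm) begins 47 mm behind the grasp point.
Start: joints at [-0.949, 0.359, 0.012, 0, -1.224, -0.288], TCP at [0.221, -0.638, 0.227] pointing down, gripper open.
Joint ranges: [-3.07, 3.07], [-1.43, 2.12], [-1.02, 1.25], [-3.03, 1.67], [-3.05, -0], [-3.03, 3.03]. Speed limits (rad/s): [2.39, 2.39, 3.01, 3.14, 3.14, 3.14].

INTERFACE

Orientations are given as [roll, pitch, yaw] about the fixed x, y, z axes, in that order (R = Rz(yaw) Ry(pitch) Rx(roll)).
In Python, from station import readout, viewer, job, arm gives the robot as it stands.
- The arm moves only by the tool apply_moves, never from a script. Its argument "deltas" is text: rows parted by semicolons, each of 4 numbers parted by spaces: the shift along the tool's x, y, z in cm, then the turn about the tool's z in rad. A call has 1 to 10 rows; each row shifts and turns the commanded pose from where the row before left it, along the tool's axes as they then stand; what a row does not reach is not made up. A row lasts 1/8 s, in which the tool goes at most 62.5 mm and 10.7 degrees, less where a joint would pass 70% of its speed; a pose out of reach is approached as far as the arm can. A call is refused whole if a number of a shift passes 6.25 or a number of a turn 0.188, either way. A call with a gripper value outside its range is refused whole. "gripper" is the closure, from -1 (fully open) to 1 (shut), so that 0 is half open, set as the call begins (left out, the last holds). The fingers move at their own pace and stop on an object; "squeeze" is the grip in N (left out, the last holds). Time passes only in rows, so rows that do not move let the fingers close. It gives the time, the measured TCP pose, the force and the opening at its end, in the units of the state.
- readout.get_state(): the state, without advancing time (a new reading comes with each control period).
- viewer.grab_frame(name): name is "scene" or "side" or "wrist"; returns a dict with "image" (480x640x3 uint8, red, green, blue), "camera_matrix" (3x3 intrinsics, pixels), "cam_to_world" (4x4, takes a point from camera to world coordinates). Camera axes: x right, y up, looking along -z (the intrinsics and any distortion apply to the point x, -y, -z); pixel columns grow to the right and rows downward; lengths in m; the calibration is good to about 2 mm. A picture is of the moment at which its call begins. There is no depth.
- job.job_done(): hands the job in, once; it reports no verdict.
Trained networks look in the newest picture that a camera, given by its name, has taken for a name from the list of things; names that differ only in an ending like _2 or _b are one class to them, and where a whole thing is asked for, a point or a joint stands for the part that bears it (a point fixed in the world has none). Each returns a list of dicts, best first, with "conf" (0 to 1); they miss things now and then, are a little off and sometimes report something else, mostly with a low value. They report only what shows in the picture. A call takes as long as a camera call.
- viewer.silhouettes(camera, query): "region" (480x640 bool, what is visible of it) and "extent" ([left, top, width, height] in pixels, round what is visible of it).
The state is a dict: "t": time; "q": joint angles; "qd": joint speeds; "joint_efforts": joint torques, N m; "eef_pos": TCP position; "ee_rot": TCP orientation; "force": force on the tool from outside, world axes, zero at the start; "moment": the same for the moment, N m; "width": finger opening in m.
Only numpy, scipy, OpenCV 4.12 (cv2) and the standard library are available. Lean on these libraries where they do the work, as an engineer would, in place of code of your own. Each camera call takes 0.05 s, during which the arm holds its last target.

## Working session

There is one attempt and no reset: what is moved stays moved. The work goes in short steps, Python scripts to look and compute and a tool call to move; the robot and the scene stay as the last step left them, time stands still between calls to the robot, and variables do not carry over. Pictures are saved under pics/ and viewed, and the job is handed in when it is done.

Besides the shell and the picture viewer there is one more tool, called after ">>>" in YAML: its name, and indented under it one key for each argument. apply_moves: Moves the arm, as the interface text tells. Its arguments: {"type":"object","properties":{"deltas":{"type":"string"},"gripper":{"type":"number"},"squeeze":{"type":"number"}},"required":["deltas"]}

```bash
mkdir -p pics; ls; python3 - <<'E'
from station import readout, viewer, job, arm
import cv2
print(readout.get_state())
for n in ["scene","side","wrist"]:
    f=viewer.grab_frame(n); cv2.imwrite(f"pics/{n}0.png",f["image"][:,:,::-1]); print(n,f["camera_matrix"].round(1).tolist(),f["cam_to_world"].round(3).tolist())
    for q in ["offcut","flap","divider","tape","glue","brads","fence"]:
        r=viewer.silhouettes(n,q)
        print(q,[(round(d["conf"],2),d["extent"]) for d in r[:2]])
E
```

```text
pics
{'t': 0.0, 'q': array([-9.48912908e-01,  3.59370320e-01,  1.10686662e-02, -3.38994815e-04,
       -1.22409898e+00, -2.88059308e-01]), 'qd': array([-0.00022686,  0.00015256,  0.00099777,  0.0008231 ,  0.00064986,
       -0.00010421]), 'joint_efforts': array([-3.76070716e-05, -5.82720244e+01,  2.93048662e+01,  6.99722528e+00,
        6.72475944e-03, -1.51710210e-04]), 'eef_pos': array([ 0.22095669, -0.63729876,  0.22563968]), 'ee_rot': array([-3.14144239e+00, -1.62874982e-03,  1.90450487e+00]), 'force': array([0.1876767 , 0.00094942, 0.12280831]), 'moment': array([-0.00632257, -0.06963967,  0.01536486]), 'width': 0.08743457252967272}
scene [[547.8, 0.0, 319.6], [0.0, 547.8, 241.9], [0.0, 0.0, 1.0]] [[0.526, -0.7, 0.483, 1.12], [0.851, 0.439, -0.29, -0.434], [-0.009, 0.563, 0.826, 0.949], [0.0, 0.0, 0.0, 1.0]]
offcut [(0.86, [293.4, 175.4, 66.0, 63.7]), (0.23, [393.6, 200.1, 40.6, 46.0])]
flap [(0.84, [363.2, 114.8, 54.1, 77.4])]
divider [(0.71, [292.6, 172.6, 67.1, 66.3]), (0.56, [295.0, 248.9, 82.8, 56.8])]
tape [(0.83, [392.6, 198.9, 40.7, 46.3])]
glue [(0.61, [119.2, 257.2, 46.
[... 164 characters left out ...]
0, 505.3, 235.4], [0.0, 0.0, 1.0]] [[-0.72, -0.513, 0.467, 1.102], [0.693, -0.522, 0.496, 0.34], [-0.011, 0.681, 0.732, 0.848], [0.0, 0.0, 0.0, 1.0]]
offcut [(0.89, [331.6, 210.2, 63.1, 61.2])]
flap []
divider [(0.7, [256.9, 231.0, 76.4, 60.4])]
tape [(0.63, [340.1, 285.2, 43.3, 44.8])]
glue [(0.86, [242.4, 123.4, 29.2, 64.1])]
brads [(0.59, [227.9, 181.2, 30.3, 41.2]), (0.57, [245.1, 123.4, 23.8, 65.6])]
fence [(0.74, [232.0, 177.0, 408.0, 300.0])]
wrist [[352.1, 0.0, 318.2], [0.0, 352.1, 242.2], [0.0, 0.0, 1.0]] [[-0.327, -0.915, -0.235, 0.157], [0.945, -0.317, -0.081, -0.66], [-0.0, -0.248, 0.969, 0.385], [0.0, 0.0, 0.0, 1.0]]
offcut []
flap []
divider []
tape []
glue []
brads []
fence []
```

View pics/scene0.png

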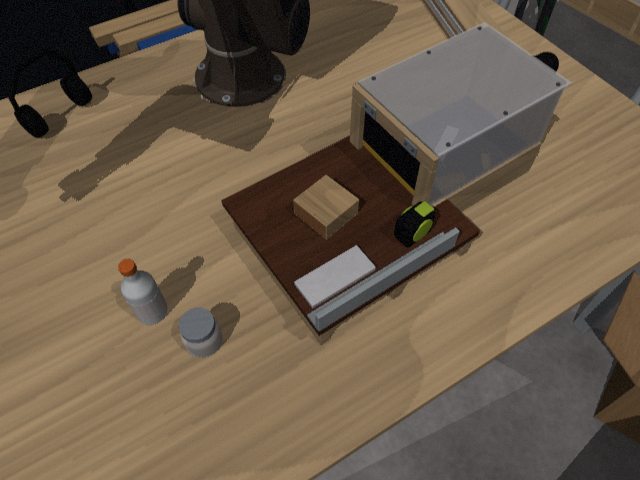

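View pics/side0.png

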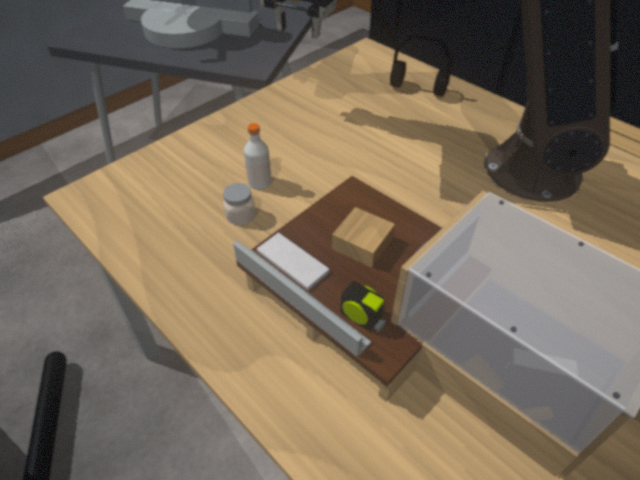

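View pics/wrist0.png

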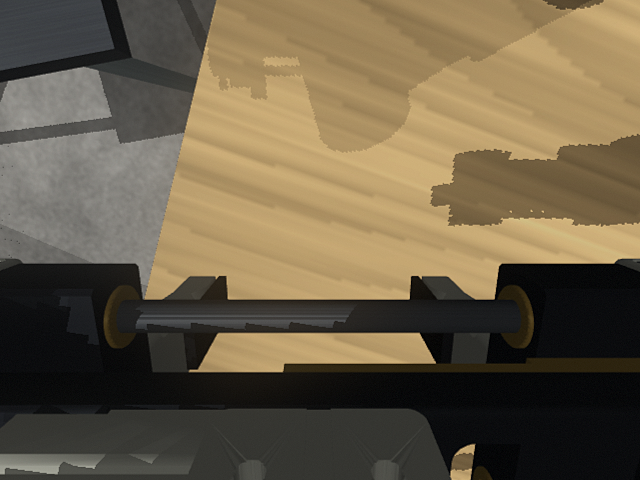

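```bash
python3 - <<'E'
import cv2
a=cv2.imread("pics/scene0.png"); c=a[80:340,215:485]; cv2.imwrite("pics/sz.png",cv2.resize(c,None,fx=2.3,fy=2.3,interpolation=cv2.INTER_CUBIC))
a=cv2.imread("pics/side0.png"); c=a[170:390,225:455]; cv2.imwrite("pics/dz.png",cv2.resize(c,None,fx=2.7,fy=2.7,interpolation=cv2.INTER_CUBIC))
E
```

```text
(no output)
```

View pics/sz.png

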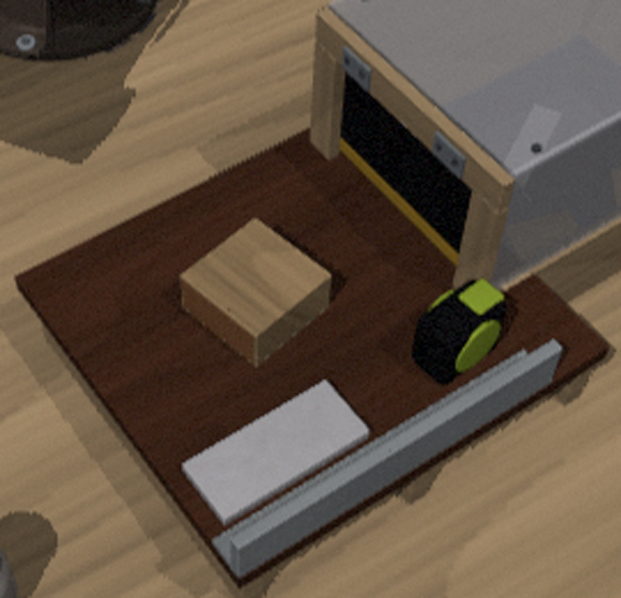

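View pics/dz.png

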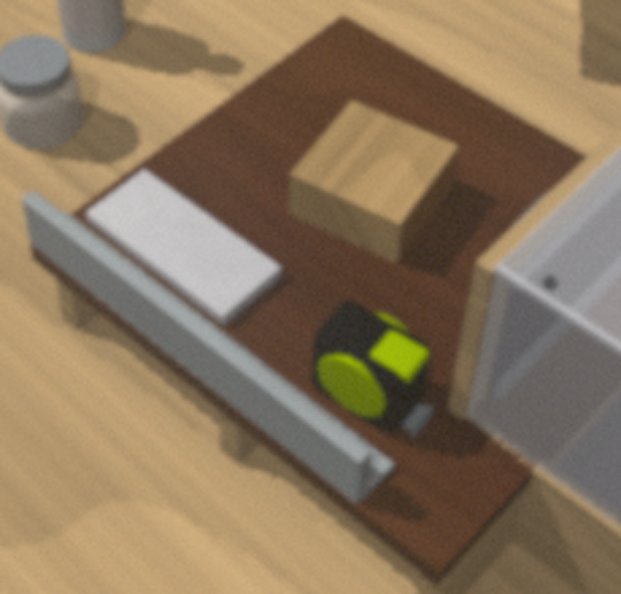

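```bash
cat > h.py <<'E'
import numpy as np, cv2
from scipy.optimize import least_squares
K={"scene":None}
def proj(f,P):
    P=np.atleast_2d(P); T=np.linalg.inv(f["cam_to_world"]); c=P@T[:3,:3].T+T[:3,3]
    u=c[:,:2]*[1,-1]/-c[:,2:]; k=f["camera_matrix"]
    return u*[k[0,0],k[1,1]]+[k[0,2],k[1,2]]
def back(f,uv,z):
    uv=np.atleast_2d(uv); k=f["camera_matrix"]; T=f["cam_to_world"]
    d=np.c_[(uv[:,0]-k[0,2])/k[0,0],-(uv[:,1]-k[1,2])/k[1,1],-np.ones(len(uv))]@T[:3,:3].T
    return T[:3,3]+d*((z-T[2,3])/d[:,2])[:,None]
E
python3 - <<'E'
from h import *
from station import viewer,arm
print([a for a in dir(arm) if a[0]!='_'])
fs=viewer.grab_frame("scene"); fd=viewer.grab_frame("side")
S=lambda p:np.array(p)/2.3+[215,80]
D=lambda p:np.array(p)/2.7+[225,170]
L=[(-.32,.135,0),(.055,-.215,0),(-.32,-.215,0),(-.012,.12,.152),(-.012,-.12,.152),(-.012,-.12,0)]
ps=S([(18,279),(610,347),(240,580),(318,12),(501,187),(455,288)])
LD=[(-.32,.135,0),(.055,-.215,0)]
pd=D([(343,17),(437,578)])
def W(p,L):
    L=np.array(L);c,s=np.cos(p[2]),np.sin(p[2])
    return L@np.array([[c,s,0],[-s,c,0],[0,0,1]])+[p[0],p[1],.09]
r=lambda p:np.r_[(proj(fs,W(p,L))-ps).ravel(),(proj(fd,W(p,LD))-pd).ravel()]
b=back(fs,ps[:3],.09);print(b.round(3))
best=min((least_squares(r,[.6,-.3,y],loss='soft_l1') for y in np.arange(-3,3.1,1)),key=lambda q:q.cost)
p=best.x;print("sill",p,r(p).round(1))
np.save("sill.npy",p)
R=np.array([[np.cos(p[2]),-np.sin(p[2])],[np.sin(p[2]),np.cos(p[2])]])
toL=lambda w:(w[:,:2]-p[:2])@R
o=back(fs,S([(257,219),(331,273),(257,333),(181,283)]),.135);print("offcut scene",toL(o).round(4),toL(o).mean(0),o.mean(0))
o=back(fd,D([(352,100),(458,148),(402,222),(291,177)]),.135);print("offcut side",toL(o).round(4),toL(o).mean(0))
o=back(fs,S([(325,381),(369,430),(228,517),(183,465)]),.102);print("div",toL(o).round(3))
for n,f,z in (("tape",fs,.154),):
    o=back(f,S([(483,297)]),z);print(n,toL(o))
E
```

```text
['Unreachable', 'hold_point_z']
[[ 0.431 -0.245  0.09 ]
 [ 0.759  0.142  0.09 ]
 [ 0.776 -0.231  0.09 ]]
sill [0.5464346  0.07937179 1.61418689] [-1.6 -1.5  0.6 -0.5 -0.2 -0.3 -0.5 -0.2  1.7 -0.7  8.9  8.5 -0.9 -0.3
 -0.3 -0.6]
offcut scene [[-0.1312  0.0357]
 [-0.1144 -0.0475]
 [-0.1995 -0.0632]
 [-0.2221  0.0141]] [-0.16681883 -0.01520862] [ 0.568865   -0.08663033  0.135     ]
offcut side [[-0.2177  0.0258]
 [-0.1289  0.0398]
 [-0.1137 -0.0435]
 [-0.1982 -0.0643]] [-0.16460791 -0.01056746]
div [[-0.168 -0.114]
 [-0.167 -0.171]
 [-0.301 -0.172]
 [-0.305 -0.115]]
tape [[-0.03951252 -0.14736821]]
```

```bash
python3 - <<'E'
from h import *
from station import viewer,readout
fs=viewer.grab_frame("scene"); fd=viewer.grab_frame("side")
print(back(fs,[(35,128),(75,95),(45,55),(150,318),(203,345),(240,90),(60,190)],0.0).round(3))
print(back(fd,[(398,85),(440,92),(260,185),(240,215),(535,180),(370,110)],0.0).round(3))
w=viewer.grab_frame("wrist"); print(w["cam_to_world"]); print(readout.get_state()["t"])
E
```

```text
[[-0.096 -0.516  0.   ]
 [-0.161 -0.395  0.   ]
 [-0.366 -0.414  0.   ]
 [ 0.542 -0.47  -0.   ]
 [ 0.647 -0.407  0.   ]
 [ 0.05  -0.025 -0.   ]
 [ 0.133 -0.523 -0.   ]]
[[-0.083 -0.513  0.   ]
 [-0.143 -0.395  0.   ]
 [ 0.535 -0.454 -0.   ]
 [ 0.638 -0.404 -0.   ]
 [ 0.025  0.022  0.   ]
 [ 0.085 -0.482  0.   ]]
[[-3.27281929e-01 -9.15305066e-01 -2.34740656e-01  1.57106233e-01]
 [ 9.44926737e-01 -3.17028109e-01 -8.12812358e-02 -6.59856160e-01]
 [-2.22593599e-05 -2.48414602e-01  9.68653800e-01  3.85460056e-01]
 [ 0.00000000e+00  0.00000000e+00  0.00000000e+00  1.00000000e+00]]
1.45
```

>>> apply_moves:
  deltas: "0 0 -5 0;6 0 -5 0;6 0 0 0;6 0 0 0;6 0 0 0;6 0 0 0;4 0 0 0"
  gripper: 0.2

```text
t: 2.33
eef_pos: [0.1124, -0.326, 0.3168]
ee_rot: [3.141, 0.001, 1.904]
force: [0.3, 0.3, 1.4]
width: 0.0358
```

```bash
python3 -c "
from station import readout
s=readout.get_state();print(s['t'],s['q'].round(3),s['eef_pos'],s['ee_rot'],s['width'])"
```

```text
2.325 [-0.649 -0.287 -0.463 -0.    -1.394 -0.588] [ 0.11238762 -0.32600168  0.31675495] [3.14059195e+00 1.31406924e-03 1.90445404e+00] 0.03583432322024461
```

>>> apply_moves:
  deltas: "0.5 5.4 -1.6 0;0.5 5.4 -1.6 0;0.5 5.4 -1.6 0;0.5 5.4 -1.6 0;0.5 5.4 -1.6 0;0.5 5.4 -1.6 0;0.5 5.4 -1.6 0;0.5 5.4 -1.6 0;5.4 1.85 0 0;5.4 1.85 0 0"

```text
t: 3.58
eef_pos: [0.5088, -0.0328, 0.444]
ee_rot: [-3.14, -0.0, 1.903]
force: [1.1, -0.0, 0.2]
width: 0.0352
```

```bash
python3 -c "
from station import readout
s=readout.get_state();print(s['t'],s['q'].round(3),s['eef_pos'],s['ee_rot'],s['width'])"
```

```text
3.575 [ 0.321  0.016  0.063 -0.    -1.619 -1.559] [ 0.50877242 -0.03281539  0.44397717] [-3.14039999e+00 -2.05390109e-05  1.90349052e+00] 0.035186439548690635
```

>>> apply_moves:
  deltas: "5.4 1.85 0 0;5.4 1.85 0 0;5.4 1.85 0 0;5.4 1.85 0 0;5.8 -1.7 0 0;5.8 -1.7 0 0;5.8 -1.7 0 0;5.8 -1.7 0 0;5.8 -1.7 0 0;5.8 -1.7 0 0"

```text
t: 4.82
eef_pos: [0.2955, 0.4907, 0.445]
ee_rot: [3.141, -0.001, 1.905]
force: [1.3, 0.7, -0.6]
width: 0.0351
```

```bash
python3 - <<'E'
from station import readout, viewer
import cv2
s=readout.get_state();print(s['t'],s['q'].round(3),s['eef_pos'],s['ee_rot'],s['width'])
f=viewer.grab_frame("scene"); cv2.imwrite("pics/s2.png",f["image"][:,:,::-1])
E
```

```text
4.825 [ 1.37   0.128  0.187  0.    -1.629 -2.607] [0.29553634 0.49068805 0.44501553] [ 3.14104121e+00 -7.12541421e-04  1.90488440e+00] 0.03513507825034849
```

View pics/s2.png

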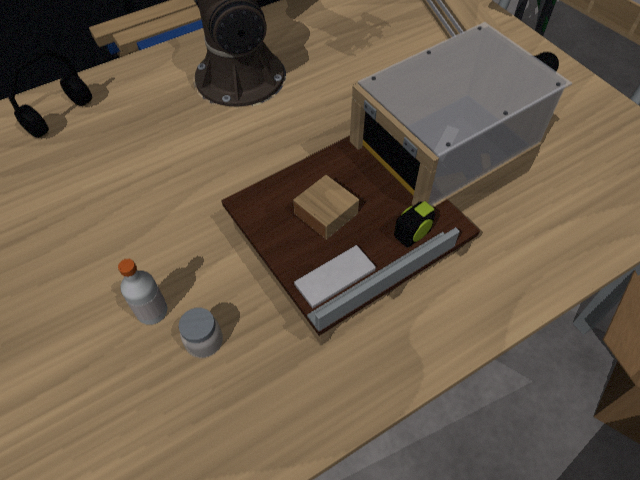

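>>> apply_moves:
  deltas: "0 0 0 -0.183;0 0 0 -0.183;0 0 0 -0.183;0 0 0 -0.183;0 0 0 -0.183;0 0 0 -0.183;0 0 0 -0.183;4.5 4 0 0;4.5 4 0 0;4.3 4 0 0"

```text
t: 6.12
eef_pos: [0.1576, 0.6041, 0.445]
ee_rot: [3.141, 0.0, -3.098]
force: [0.6, -0.1, 0.4]
width: 0.0352
```

>>> apply_moves:
  deltas: "0 6.2 0 0;0 6.2 0 0;0 6.2 0 0;0 6.2 0 0"

```text
t: 6.62
eef_pos: [0.1482, 0.8393, 0.4455]
ee_rot: [-3.141, -0.0, -3.097]
force: [-0.3, 2.3, 1.8]
width: 0.035
```

```bash
python3 - <<'E'
from station import readout, viewer
import cv2
s=readout.get_state();print(s['t'],s['q'].round(3),s['eef_pos'],s['ee_rot'],s['width'])
E
```

```text
6.625 [ 1.623  0.733  1.126 -0.    -1.965 -1.579] [0.14824555 0.83925666 0.44553632] [-3.14079170e+00 -6.89602596e-05 -3.09720029e+00] 0.03503215568399167
```

>>> apply_moves:
  deltas: "0 6 0 0;0 6 0 0;0 6 0 0;0 6 0 0"

```text
t: 7.12
eef_pos: [0.1212, 0.959, 0.3762]
ee_rot: [3.015, 0.039, -3.1]
force: [0.6, -0.5, -0.2]
width: 0.0352
```

```bash
python3 - <<'E'
from station import readout, viewer
import cv2
s=readout.get_state();print(s['t'],s['q'].round(3),s['eef_pos'],s['ee_rot'],s['width'])
E
```

```text
7.125 [ 1.663  0.888  1.251  0.046 -1.809 -1.605] [0.12120519 0.95903254 0.37622596] [ 3.01546324  0.03907088 -3.09992868] 0.035196371236268016
```

>>> apply_moves:
  deltas: "0 6 0 0;0 6 0 0;0 6 0 0;0 6 0 0;0 6 0 0"

```text
t: 7.75
eef_pos: [0.0895, 1.0725, 0.3378]
ee_rot: [2.814, 0.088, -3.111]
force: [0.5, -0.1, -0.1]
width: 0.035
```

```bash
cat > st.py <<'E'
from station import readout
from scipy.spatial.transform import Rotation as R
s=readout.get_state();r=R.from_euler('xyz',s['ee_rot']).as_matrix()
print(s['t'],s['q'].round(3),s['eef_pos'].round(4),s['ee_rot'].round(3),"z",r[:,2].round(3),"y",r[:,1].round(3),"x",r[:,0].round(3),round(s['width'],4),s['force'].round(1))
E
python3 st.py
```

```text
7.75 [ 1.707  0.964  1.25   0.117 -1.538 -1.647] [0.0895 1.0725 0.3378] [ 2.814  0.088 -3.111] z [ 0.073  0.324 -0.943] y [-0.057  0.945  0.321] x [-0.996 -0.03  -0.088] 0.035 [ 0.5 -0.1 -0.1]
```

>>> apply_moves:
  deltas: "-1.8 5.8 0 0;-1.8 5.8 0 0;-1.8 5.8 0 0;-1.8 5.8 0 0;-1.8 5.8 0 0"

```text
t: 8.38
eef_pos: [0.1413, 1.1494, 0.3666]
ee_rot: [2.595, 0.138, -3.135]
force: [-0.1, 0.6, -0.3]
width: 0.0352
```

```bash
python3 st.py
```

```text
8.375 [ 1.667  0.983  1.25   0.17  -1.303 -1.622] [0.1413 1.1494 0.3666] [ 2.595  0.138 -3.135] z [ 0.114  0.52  -0.846] y [-0.077  0.854  0.514] x [-0.99  -0.007 -0.138] 0.0352 [-0.1  0.6 -0.3]
```

>>> apply_moves:
  deltas: "4.5 3.5 -1 0;4.5 3.5 -1 0;4.5 3.5 -1 0;4.5 3.5 -1 0;3 5 -1 0;3 5 -1 0"

```text
t: 9.12
eef_pos: [-0.1161, 1.1753, 0.4443]
ee_rot: [2.433, 0.151, 3.139]
force: [-0.0, -0.3, 0.4]
width: 0.035
```

```bash
python3 st.py
```

```text
9.125 [ 1.932  0.976  1.251  0.369 -1.221 -1.894] [-0.1161  1.1753  0.4443] [2.433 0.151 3.139] z [ 0.116  0.651 -0.75 ] y [-0.096  0.759  0.643] x [-0.989  0.003 -0.151] 0.035 [-0.  -0.3  0.4]
```

>>> apply_moves:
  deltas: "2 5 2.5 0;2 5 2.5 0;2 5 2.5 0;2 5 2.5 0"

```text
t: 9.62
eef_pos: [-0.1771, 1.245, 0.4246]
ee_rot: [2.269, 0.151, 3.139]
force: [1.3, -0.4, -0.1]
width: 0.0352
```

```bash
python3 st.py
```

```text
9.625 [ 1.967  1.062  1.251  0.476 -1.003 -1.997] [-0.1771  1.245   0.4246] [2.269 0.151 3.139] z [ 0.099  0.766 -0.636] y [-0.113  0.643  0.757] x [-0.989  0.003 -0.15 ] 0.0352 [ 1.3 -0.4 -0.1]
```

```bash
cat > tt.py <<'E'
import sys,numpy as np
from station import readout
from scipy.spatial.transform import Rotation as R
s=readout.get_state();r=R.from_euler('xyz',s['ee_rot']).as_matrix()
p=np.load('sill.npy');c,sn=np.cos(p[2]),np.sin(p[2]);F=np.array([[c,-sn,0],[sn,c,0],[0,0,1]])
o=np.array([p[0],p[1],.09])
print("t",s['t'],"q",s['q'].round(2),"world",s['eef_pos'].round(4),"insill mm",((s['eef_pos']-o)@F*1000).round(1),"axes in sill x,y,z:",(F.T@r).T.round(3).tolist(),s['force'].round(1),round(s['width'],4))
# args: w|s x y z target
for a in sys.argv[1:]:
    k,*v=a.split(',');t=np.array([float(i) for i in v])
    if k=='s': t=o+F@(t/1000)
    d=r.T@(t-s['eef_pos'])*100
    n=int(np.ceil(np.linalg.norm(d)/6.0));print(a,"tool cm",d.round(2),"n",n,"per row",(d/n).round(2))
E
python3 tt.py w,.2,.75,.47
```

```text
t 9.625 q [ 1.97  1.06  1.25  0.48 -1.   -2.  ] world [-0.1771  1.245   0.4246] insill mm [1195.9  672.3  334.6] axes in sill x,y,z: [[0.046, 0.988, -0.15], [0.648, 0.085, 0.757], [0.761, -0.132, -0.636]] [ 1.3 -0.4 -0.1] 0.0352
w,.2,.75,.47 tool cm [-38.11 -32.68 -37.05] n 11 per row [-3.46 -2.97 -3.37]
```

>>> apply_moves:
  deltas: "-3.4 -2.9 -3.4 0;-3.4 -2.9 -3.4 0;-3.4 -2.9 -3.4 0;-3.4 -2.9 -3.4 0;-3.4 -2.9 -3.4 0;-3.4 -2.9 -3.4 0;-3.4 -2.9 -3.4 0;-3.4 -2.9 -3.4 0;-3.4 -2.9 -3.4 0;-3.4 -2.9 -3.4 0"

```text
t: 10.88
eef_pos: [0.134, 0.8328, 0.4768]
ee_rot: [2.265, 0.155, 3.13]
force: [0.2, 0.4, 1.5]
width: 0.0347
```

```bash
python3 tt.py w,.5,.35,.47
```

```text
t 10.875 q [ 1.69  0.1  -0.31  0.61 -0.36 -2.11] world [0.134  0.8328 0.4768] insill mm [770.6 379.4 386.8] axes in sill x,y,z: [[0.054, 0.987, -0.155], [0.645, 0.084, 0.76], [0.762, -0.141, -0.632]] [0.2 0.4 1.5] 0.0347
w,.5,.35,.47 tool cm [-36.58 -35.54 -32.69] n 11 per row [-3.33 -3.23 -2.97]
```

```bash
python3 tt.py w,.2,.7,.6 w,.45,.4,.6
```

```text
t 10.875 q [ 1.69  0.1  -0.31  0.61 -0.36 -2.11] world [0.134  0.8328 0.4768] insill mm [770.6 379.4 386.8] axes in sill x,y,z: [[0.054, 0.987, -0.155], [0.645, 0.084, 0.76], [0.762, -0.141, -0.632]] [0.2 0.4 1.5] 0.0347
w,.2,.7,.6 tool cm [ -8.57   0.11 -17.26] n 4 per row [-2.14  0.03 -4.32]
w,.45,.4,.6 tool cm [-33.6  -21.91 -37.61] n 10 per row [-3.36 -2.19 -3.76]
```

>>> apply_moves:
  deltas: "-2.1 0 -4.3 0;-2.1 0 -4.3 0;-2.1 0 -4.3 0;-2.1 0 -4.3 0;-3 -2.8 -2.5 0;-3 -2.8 -2.5 0;-3 -2.8 -2.5 0"

```text
t: 11.75
eef_pos: [0.288, 0.5876, 0.5966]
ee_rot: [2.264, 0.156, 3.131]
force: [0.9, -0.6, 0.1]
width: 0.0349
```

```bash
python3 tt.py w,.5,.3,.6 w,.5,.3,.5
```

```text
t 11.75 q [ 1.4  -0.21 -0.09 -0.04 -0.8  -1.32] world [0.288  0.5876 0.5966] insill mm [519.  236.2 506.6] axes in sill x,y,z: [[0.054, 0.986, -0.156], [0.645, 0.085, 0.76], [0.763, -0.141, -0.631]] [ 0.9 -0.6  0.1] 0.0349
w,.5,.3,.6 tool cm [-21.3  -20.55 -20.02] n 6 per row [-3.55 -3.43 -3.34]
w,.5,.3,.5 tool cm [-19.75 -28.15 -13.71] n 7 per row [-2.82 -4.02 -1.96]
```

Well past the singularity; orientation is held.

>>> apply_moves:
  deltas: "-3.5 -3.4 -3.3 0;-3.5 -3.4 -3.3 0;-3.5 -3.4 -3.3 0;-3.5 -3.4 -3.3 0;-3.5 -3.4 -3.3 0;-3.5 -3.4 -3.3 0"

```text
t: 12.5
eef_pos: [0.4973, 0.3019, 0.5999]
ee_rot: [2.266, 0.158, 3.129]
force: [1.4, 1.4, -0.3]
width: 0.0353
```

```bash
python3 tt.py s,-265,5,200 s,-265,5,300
```

```text
t 12.5 q [ 0.34 -0.08  0.29 -0.76 -1.46 -0.38] world [0.4973 0.3019 0.5999] insill mm [224.5  39.5 509.9] axes in sill x,y,z: [[0.055, 0.986, -0.158], [0.646, 0.085, 0.758], [0.761, -0.144, -0.632]] [ 1.4  1.4 -0.3] 0.0353
s,-265,5,200 tool cm [ -1.21 -55.42 -17.16] n 10 per row [-0.12 -5.54 -1.72]
s,-265,5,300 tool cm [ -2.79 -47.84 -23.48] n 9 per row [-0.31 -5.32 -2.61]
```

>>> apply_moves:
  deltas: "-0.3 -5.3 -2.6 0;-0.3 -5.3 -2.6 0;-0.3 -5.3 -2.6 0;-0.3 -5.3 -2.6 0;-0.3 -5.3 -2.6 0;-0.3 -5.3 -2.6 0;-0.3 -5.3 -2.6 0;-0.3 -5.3 -2.6 0;-0.3 -5.3 -2.6 0"

```text
t: 13.62
eef_pos: [0.5512, -0.1839, 0.3888]
ee_rot: [2.269, 0.156, 3.13]
force: [2.0, 0.6, 0.1]
width: 0.0349
```

```bash
python3 tt.py s,-265,5,100 s,-265,5,22; python3 - <<'E'
from station import viewer
import cv2
for n in ("scene","side"):
    f=viewer.grab_frame(n); cv2.imwrite(f"pics/{n}3.png",f["image"][:,:,::-1])
E
```

```text
t 13.625 q [-0.56  0.37  0.39 -0.84 -1.91  0.46] world [ 0.5512 -0.1839  0.3888] insill mm [-263.2    6.7  298.8] axes in sill x,y,z: [[0.054, 0.986, -0.155], [0.648, 0.083, 0.757], [0.759, -0.142, -0.635]] [2.  0.6 0.1] 0.0349
s,-265,5,100 tool cm [  2.92 -15.17  12.51] n 4 per row [ 0.73 -3.79  3.13]
s,-265,5,22 tool cm [  4.13 -21.08  17.47] n 5 per row [ 0.83 -4.22  3.49]
```

View pics/side3.png

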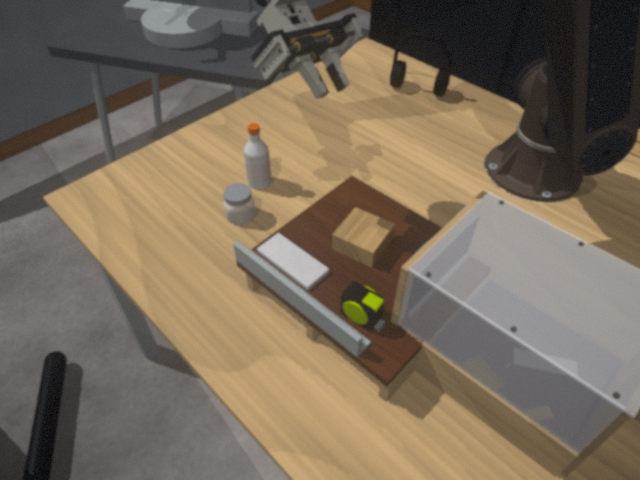

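View pics/scene3.png

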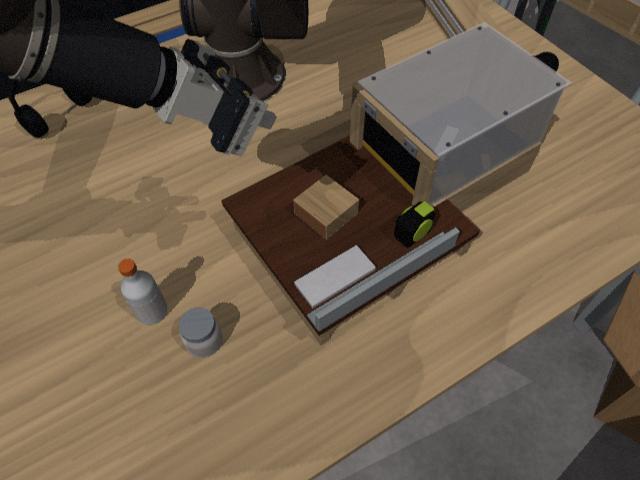

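>>> apply_moves:
  deltas: "0.7 -3.8 3.1 0;0.7 -3.8 3.1 0;0.7 -3.8 3.1 0;0.7 -3.8 3.1 0;0 0 0 0"

```text
t: 14.35
eef_pos: [0.5525, -0.183, 0.188]
ee_rot: [2.264, 0.149, 3.13]
force: [-0.0, -0.4, 1.2]
width: 0.035
```

```bash
python3 tt.py s,-262,3,24; python3 - <<'E'
from station import viewer
import cv2
for n in ("scene","side"):
    f=viewer.grab_frame(n); cv2.imwrite(f"pics/{n}4.png",f["image"][:,:,::-1])
E
```

```text
t 14.35 q [-0.55  0.52  0.16 -0.79 -1.64  0.74] world [ 0.5525 -0.183   0.188 ] insill mm [-262.4    5.3   98. ] axes in sill x,y,z: [[0.054, 0.987, -0.148], [0.644, 0.079, 0.761], [0.763, -0.137, -0.632]] [-0.  -0.4  1.2] 0.035
s,-262,3,24 tool cm [ 0.88 -5.63  4.74] n 2 per row [ 0.44 -2.81  2.37]
```

View pics/side4.png

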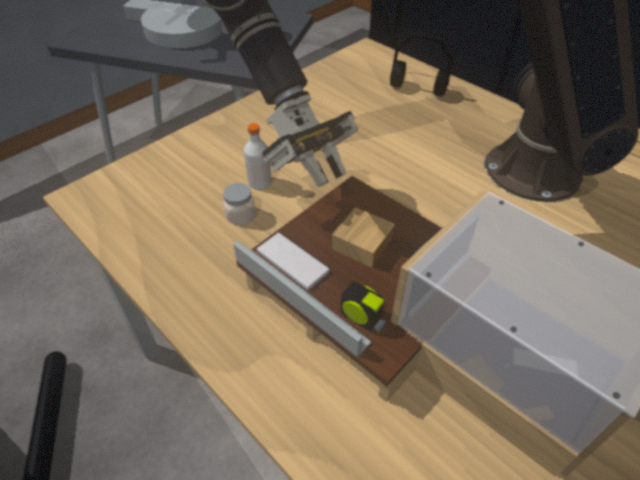

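View pics/scene4.png

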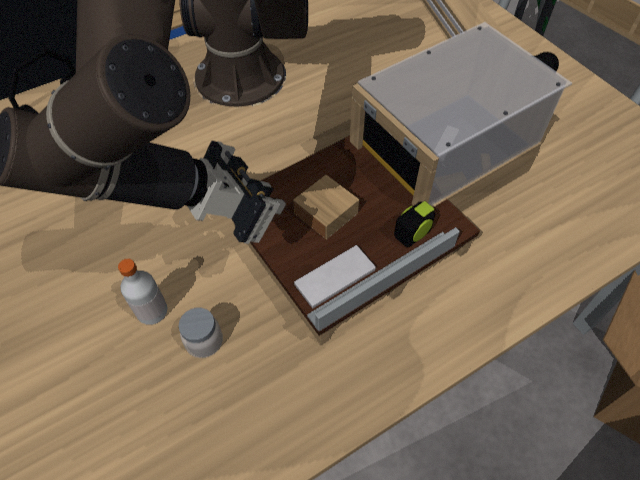

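>>> apply_moves:
  deltas: "0.3 -1.9 1.6 0;0.3 -1.9 1.6 0;0.3 -1.8 1.5 0;0 0 0 0"

```text
t: 14.95
eef_pos: [0.5553, -0.1829, 0.1148]
ee_rot: [2.265, 0.151, 3.131]
force: [0.8, 0.2, 1.3]
width: 0.0352
```

```bash
python3 tt.py s,-262,3,24 s,-200,-3,23 s,-60,-3,23; python3 - <<'E'
from station import viewer
import cv2
f=viewer.grab_frame("side"); cv2.imwrite(f"pics/side5.png",cv2.resize(f["image"][100:320,200:460,::-1],None,fx=2.7,fy=2.7))
E
```

```text
t 14.95 q [-0.55  0.61  0.11 -0.79 -1.55  0.83] world [ 0.5553 -0.1829  0.1148] insill mm [-262.4    2.5   24.8] axes in sill x,y,z: [[0.054, 0.987, -0.15], [0.645, 0.081, 0.76], [0.763, -0.138, -0.632]] [0.8 0.2 1.3] 0.0352
s,-262,3,24 tool cm [ 0.07 -0.03  0.07] n 1 per row [ 0.07 -0.03  0.07]
s,-200,-3,23 tool cm [-0.18  3.84  4.94] n 2 per row [-0.09  1.92  2.47]
s,-60,-3,23 tool cm [ 0.57 12.87 15.62] n 4 per row [0.14 3.22 3.9 ]
```

View pics/side5.png

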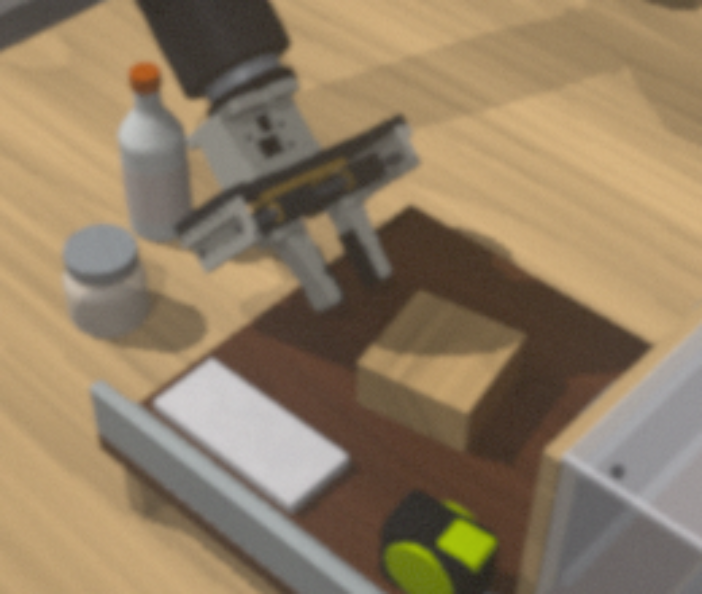

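```bash
python3 tt.py s,-255,-22,23 s,-155,-22,23 | tail -2; python3 - <<'E'
import numpy as np
from scipy.spatial.transform import Rotation as R
a=np.array([[0.054, 0.987, -0.15], [0.645, 0.081, 0.76], [0.763, -0.138, -0.632]])
print("per 10mm feed",a@[1,0,0],"left",a@[0,1,0])
E
```

```text
s,-255,-22,23 tool cm [-2.27  0.08  1.13] n 1 per row [-2.27  0.08  1.13]
s,-155,-22,23 tool cm [-1.74  6.54  8.74] n 2 per row [-0.87  3.27  4.37]
per 10mm feed [0.054 0.645 0.763] left [ 0.987  0.081 -0.138]
```

>>> apply_moves:
  deltas: "-1.1 0 0.5 0;-1.1 0 0.5 0;0.1 1.3 1.5 0;0.1 1.3 1.5 0;0.1 1.3 1.5 0;0.1 1.3 1.5 0;0.1 1.3 1.5 0;0 0 0 0"

```text
t: 16.0
eef_pos: [0.5747, -0.0748, 0.1158]
ee_rot: [2.267, 0.155, 3.133]
force: [0.1, -0.1, -0.3]
width: 0.0351
```

```bash
python3 tt.py s,-100,-18,23; python3 - <<'E'
from station import viewer
import cv2
f=viewer.grab_frame("side"); cv2.imwrite(f"pics/side6.png",cv2.resize(f["image"][100:320,200:460,::-1],None,fx=2.7,fy=2.7))
E
```

```text
t 16.0 q [-0.4   0.54  0.01 -0.86 -1.42  0.77] world [ 0.5747 -0.0748  0.1158] insill mm [-155.3  -21.5   25.8] axes in sill x,y,z: [[0.052, 0.987, -0.155], [0.646, 0.085, 0.758], [0.761, -0.139, -0.633]] [ 0.1 -0.1 -0.3] 0.0351
s,-100,-18,23 tool cm [0.68 3.39 4.33] n 1 per row [0.68 3.39 4.33]
```

View pics/side6.png

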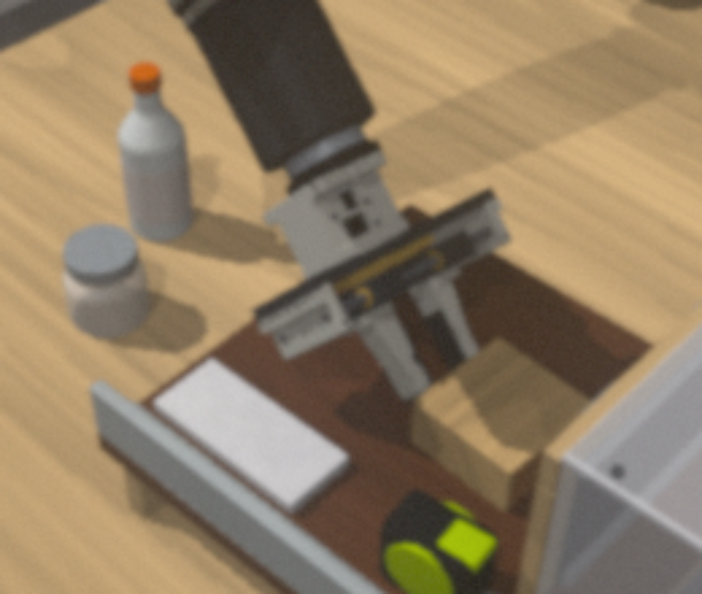

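```bash
python3 - <<'E'
from h import *
from station import viewer
fd=viewer.grab_frame("side")
p=np.load('sill.npy');R=np.array([[np.cos(p[2]),-np.sin(p[2])],[np.sin(p[2]),np.cos(p[2])]])
o=back(fd,np.array([(500,340),(412,407),(592,400),(509,470)])/2.7+[200,100],.135)
l=(o[:,:2]-p[:2])@R;print(l.round(4),l.mean(0))
o=back(fd,np.array([(435,505),(495,535),(465,575),(430,495)])/2.7+[200,100],.154)
print(((o[:,:2]-p[:2])@R).round(3))
E
```

```text
[[-0.1405  0.0248]
 [-0.1451 -0.0679]
 [-0.058   0.0224]
 [-0.0618 -0.0662]] [-0.10135189 -0.02171585]
[[-0.071 -0.134]
 [-0.029 -0.126]
 [-0.023 -0.162]
 [-0.078 -0.13 ]]
```

```bash
python3 tt.py s,-60,-14,23 s,4,-12,23|tail -2
```

```text
s,-60,-14,23 tool cm [1.31 6.15 7.42] n 2 per row [0.65 3.07 3.71]
s,4,-12,23 tool cm [ 1.84 10.31 12.26] n 3 per row [0.61 3.44 4.09]
```

>>> apply_moves:
  deltas: "0.3 1.2 1.5 0;0.3 1.2 1.5 0;0.3 1.2 1.5 0;0.2 1.2 1.5 0;0.2 1.3 1.4 0;0 0 0 0"

```text
t: 16.85
eef_pos: [0.5623, 0.0214, 0.1127]
ee_rot: [2.266, 0.154, 3.133]
force: [0.7, -0.4, 0.2]
width: 0.0349
```

```bash
python3 tt.py s,-5,-12,23 s,6,-12,23; python3 - <<'E'
from station import viewer
import cv2
f=viewer.grab_frame("side"); cv2.imwrite(f"pics/side7.png",cv2.resize(f["image"][140:400,280:540,::-1],None,fx=2.3,fy=2.3))
f=viewer.grab_frame("scene"); cv2.imwrite(f"pics/scene7.png",cv2.resize(f["image"][60:320,240:500,::-1],None,fx=2.3,fy=2.3))
E
```

```text
t 16.85 q [-0.27  0.47 -0.11 -0.92 -1.31  0.74] world [0.5623 0.0214 0.1127] insill mm [-58.6 -13.4  22.7] axes in sill x,y,z: [[0.051, 0.987, -0.154], [0.646, 0.085, 0.759], [0.762, -0.138, -0.633]] [ 0.7 -0.4  0.2] 0.0349
s,-5,-12,23 tool cm [0.4  3.5  4.04] n 1 per row [0.4  3.5  4.04]
s,6,-12,23 tool cm [0.46 4.21 4.88] n 2 per row [0.23 2.1  2.44]
```

View pics/side7.png

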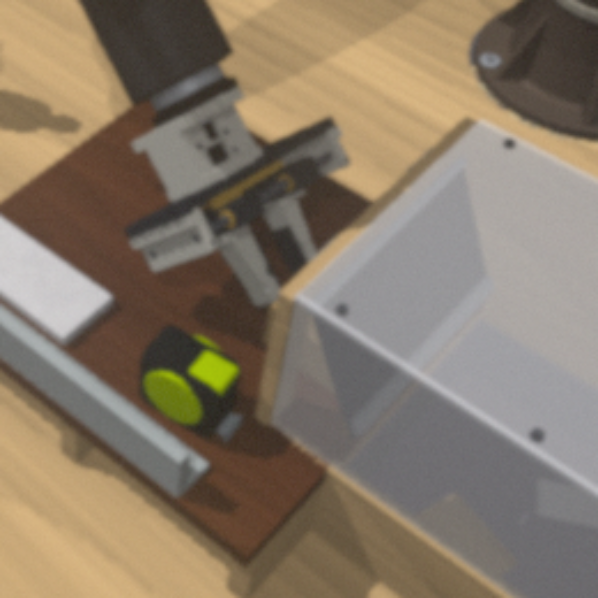

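View pics/scene7.png

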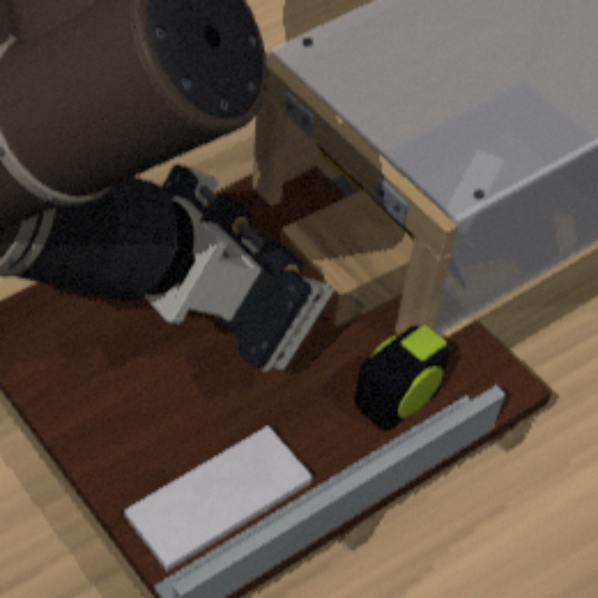

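>>> apply_moves:
  deltas: "0.1 0.9 1 0;0.1 0.9 1 0;0.1 0.9 1 0;0.1 0.8 1 0;0 0 0 0"

```text
t: 17.58
eef_pos: [0.5592, 0.0737, 0.1134]
ee_rot: [2.266, 0.155, 3.132]
force: [-0.6, 0.1, 0.1]
width: 0.0349
```

```bash
python3 tt.py s,-5,-12,23 s,8,-12,23; python3 - <<'E'
from station import viewer
import cv2
f=viewer.grab_frame("side"); cv2.imwrite(f"pics/side8.png",cv2.resize(f["image"][140:400,280:540,::-1],None,fx=2.3,fy=2.3))
f=viewer.grab_frame("scene"); cv2.imwrite(f"pics/scene8.png",cv2.resize(f["image"][60:320,240:500,::-1],None,fx=2.3,fy=2.3))
E
```

```text
t 17.575 q [-0.2   0.44 -0.16 -0.95 -1.25  0.72] world [0.5592 0.0737 0.1134] insill mm [ -6.2 -12.5  23.4] axes in sill x,y,z: [[0.052, 0.987, -0.154], [0.646, 0.085, 0.758], [0.761, -0.139, -0.633]] [-0.6  0.1  0.1] 0.0349
s,-5,-12,23 tool cm [0.07 0.05 0.11] n 1 per row [0.07 0.05 0.11]
s,8,-12,23 tool cm [0.13 0.89 1.1 ] n 1 per row [0.13 0.89 1.1 ]
```

View pics/side8.png

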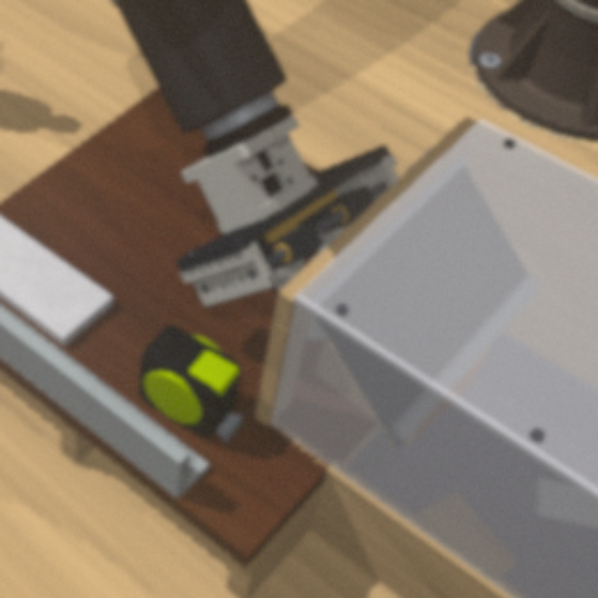

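View pics/scene8.png

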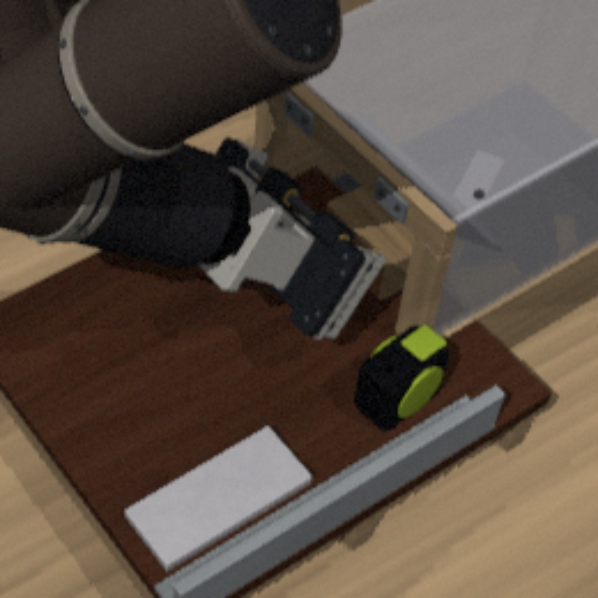

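>>> apply_moves:
  deltas: "0.1 0.4 0.5 0;0.1 0.4 0.4 0;0 0 0 0"

```text
t: 18.05
eef_pos: [0.5577, 0.0847, 0.1134]
ee_rot: [2.267, 0.155, 3.131]
force: [0.2, -0.8, 0.5]
width: 0.035
```

```bash
python3 tt.py s,10,-12,23; python3 - <<'E'
from station import viewer
import cv2
f=viewer.grab_frame("side"); cv2.imwrite(f"pics/side9.png",cv2.resize(f["image"][140:400,280:540,::-1],None,fx=2.3,fy=2.3))
E
```

```text
t 18.05 q [-0.18  0.43 -0.17 -0.96 -1.23  0.71] world [0.5577 0.0847 0.1134] insill mm [  4.8 -11.5  23.4] axes in sill x,y,z: [[0.053, 0.987, -0.155], [0.647, 0.084, 0.758], [0.761, -0.14, -0.634]] [ 0.2 -0.8  0.5] 0.035
s,10,-12,23 tool cm [-0.01  0.3   0.43] n 1 per row [-0.01  0.3   0.43]
```

View pics/side9.png

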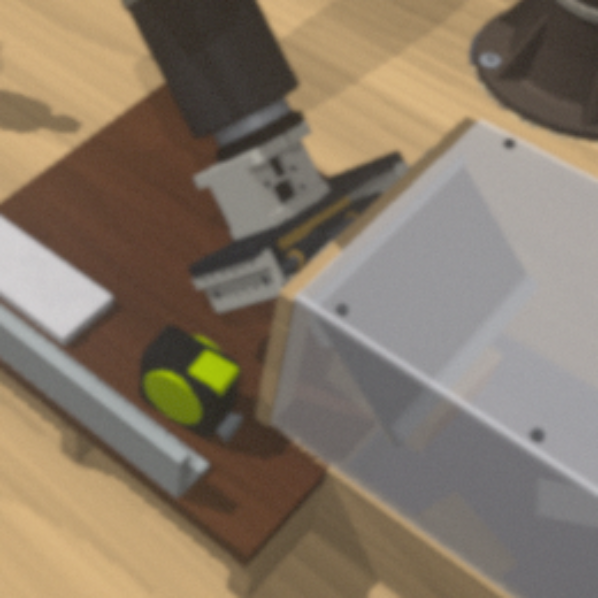

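>>> apply_moves:
  deltas: "0 0.3 0.4 0;0 0 0 0"

```text
t: 18.35
eef_pos: [0.5575, 0.0899, 0.1129]
ee_rot: [2.267, 0.155, 3.131]
force: [0.3, -0.6, -0.7]
width: 0.0348
```

```bash
python3 tt.py s,10,-12,23; python3 - <<'E'
from station import viewer
import cv2
f=viewer.grab_frame("side"); cv2.imwrite(f"pics/side10.png",cv2.resize(f["image"][140:400,280:540,::-1],None,fx=2.3,fy=2.3))
f=viewer.grab_frame("scene"); cv2.imwrite(f"pics/scene10.png",cv2.resize(f["image"][20:240,330:590,::-1],None,fx=2.3,fy=2.3))
E
```

```text
t 18.35 q [-0.17  0.43 -0.17 -0.97 -1.23  0.71] world [0.5575 0.0899 0.1129] insill mm [ 10.1 -11.6  22.9] axes in sill x,y,z: [[0.053, 0.987, -0.154], [0.646, 0.084, 0.758], [0.761, -0.14, -0.633]] [ 0.3 -0.6 -0.7] 0.0348
s,10,-12,23 tool cm [-0.05  0.   -0.01] n 1 per row [-0.05  0.   -0.01]
```

View pics/side10.png

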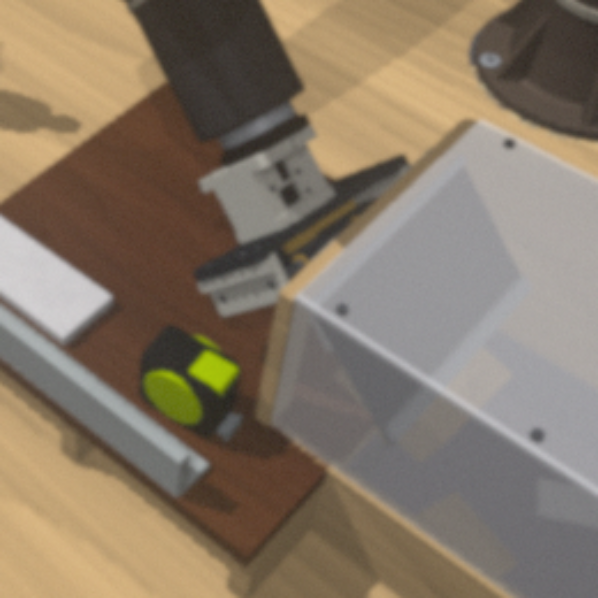

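View pics/scene10.png

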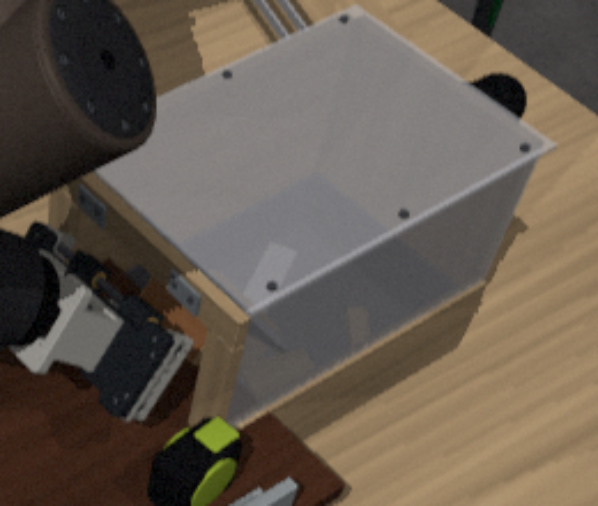

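>>> apply_moves:
  deltas: "0 0 0 0;0 0 0 0"

```text
t: 18.7
eef_pos: [0.5577, 0.0894, 0.1127]
ee_rot: [2.267, 0.155, 3.131]
force: [0.3, 1.1, -0.0]
width: 0.0352
```

```bash
python3 - <<'E'
from station import viewer
import cv2
f=viewer.grab_frame("side"); cv2.imwrite(f"pics/side11.png",cv2.resize(f["image"][200:440,380:640,::-1],None,fx=2.9,fy=2.5))
E
```

```text
(no output)
```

View pics/side11.png

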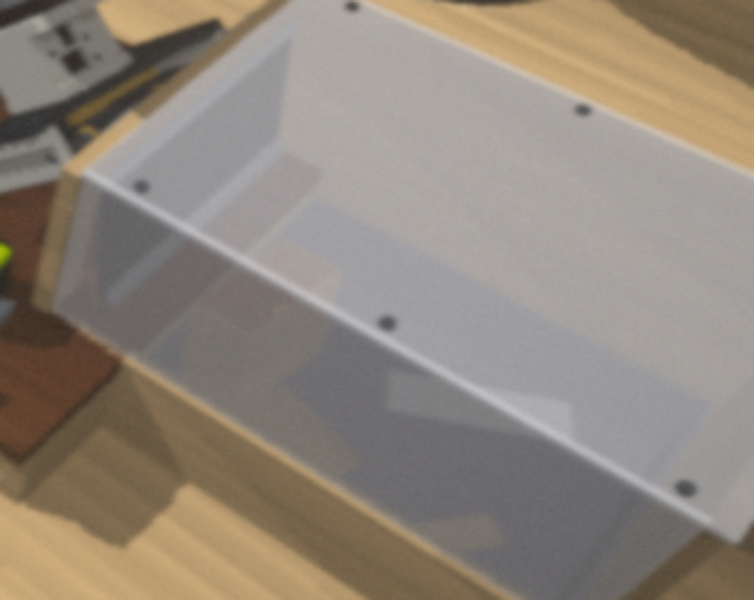

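>>> apply_moves:
  deltas: "-0.1 -1 -1.1 0;-0.1 -1.3 -1.5 0;-0.1 -1.9 -2.3 0;-0.1 -1.9 -2.3 0;-0.1 -1.9 -2.3 0;-0.1 -1.9 -2.3 0;0 0 0 0;0 0 0 0;0 0 0 0;0 0 0 0"

```text
t: 20.0
eef_pos: [0.5621, -0.0641, 0.1137]
ee_rot: [2.267, 0.155, 3.132]
force: [-0.2, -0.2, 0.6]
width: 0.0351
```

```bash
python3 tt.py; python3 - <<'E'
from station import viewer
import cv2
f=viewer.grab_frame("side"); cv2.imwrite(f"pics/side12.png",cv2.resize(f["image"][200:440,380:640,::-1],None,fx=2.9,fy=2.5))
f=viewer.grab_frame("scene"); cv2.imwrite(f"pics/scene12.png",f["image"][:,:,::-1])
E
```

```text
t 20.0 q [-0.4   0.52 -0.03 -0.86 -1.41  0.79] world [ 0.5621 -0.0641  0.1137] insill mm [-144.1   -9.4   23.7] axes in sill x,y,z: [[0.052, 0.987, -0.154], [0.647, 0.084, 0.758], [0.761, -0.14, -0.634]] [-0.2 -0.2  0.6] 0.0351
```

View pics/side12.png

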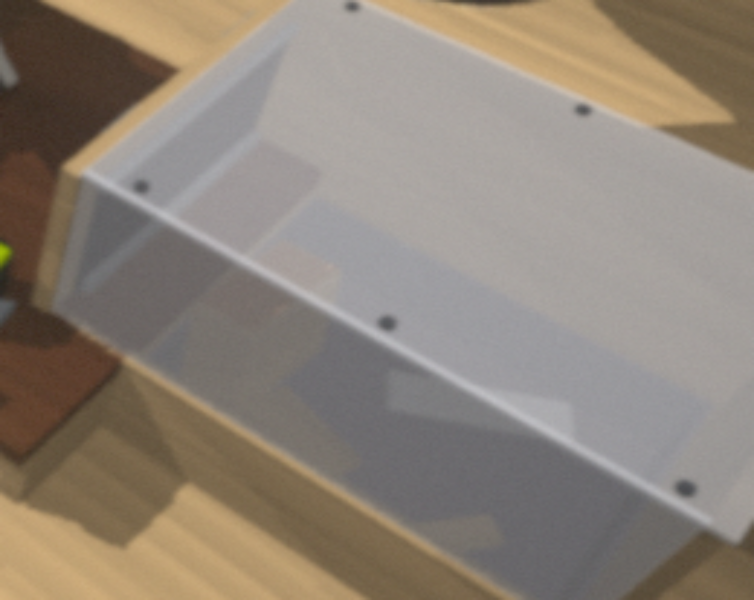

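View pics/scene12.png

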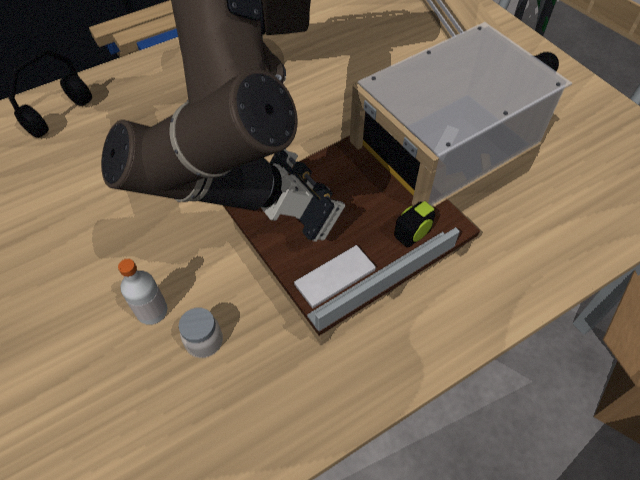

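>>> apply_moves:
  deltas: "-0.6 3 -2.5 0;-0.6 3 -2.5 0;0 0 0 0;0 0 0 0;0 0 0 0;0 0 0 0"

```text
t: 20.85
eef_pos: [0.5616, -0.0644, 0.1916]
ee_rot: [2.266, 0.153, 3.131]
force: [0.2, -0.6, 0.5]
width: 0.0346
```

```bash
python3 tt.py; python3 - <<'E'
from h import *
from station import viewer
fd=viewer.grab_frame("side"); fs=viewer.grab_frame("scene")
p=np.load('sill.npy');R=np.array([[np.cos(p[2]),-np.sin(p[2])],[np.sin(p[2]),np.cos(p[2])]])
q=np.array([(285,245),(342,275),(265,327),(205,295)])/[2.9,2.5]+[380,200]
for z in (.05,.07,.09,.11):
    o=back(fd,q,z);l=(o[:,:2]-p[:2])@R;print(z,l.round(3).tolist(),l.mean(0).round(3))
def load(n): return cv2.imread(n)[:,:,::-1].astype(int)
a=load("pics/side12.png"); b=cv2.resize(fd["image"][200:440,380:640],None,fx=2.9,fy=2.5).astype(int)
print("side bin diff",np.abs(a-b)[150:500,150:500].mean(),np.abs(a-b)[150:500,150:500].max())
a=load("pics/scene0.png");b=fs["image"].astype(int)
for n,(x,y,w,h) in dict(flap=(363,115,54,77),tape=(392,199,41,46),glue=(119,257,46,69),brads=(180,309,45,53),div=(295,249,83,57),table=(20,380,200,80)).items(): print(n,np.abs(a-b)[y:y+h,x:x+w].mean().round(2))
E
```

```text
t 20.85 q [-0.39  0.43  0.02 -0.85 -1.5   0.67] world [ 0.5616 -0.0644  0.1916] insill mm [-144.3   -8.9  101.6] axes in sill x,y,z: [[0.053, 0.987, -0.153], [0.646, 0.083, 0.759], [0.761, -0.139, -0.633]] [ 0.2 -0.6  0.5] 0.0346
0.05 [[0.065, 0.065], [0.106, 0.066], [0.094, -0.008], [0.051, -0.011]] [0.079 0.028]
0.07 [[0.069, 0.049], [0.11, 0.05], [0.098, -0.022], [0.056, -0.024]] [0.083 0.013]
0.09 [[0.073, 0.033], [0.113, 0.034], [0.101, -0.036], [0.061, -0.038]] [ 0.087 -0.002]
0.11 [[0.078, 0.017], [0.116, 0.018], [0.105, -0.05], [0.065, -0.052]] [ 0.091 -0.017]
side bin diff 1.1190312925170067 8
flap 9.33
tape 7.76
glue 14.57
brads 13.52
div 14.52
table 16.03
```

```bash
python3 -c "
from station import job
print(job.job_done())"
```

```text
the job is handed in; nothing more can be done
None
```

I pushed the offcut under the flap and off the deck into the bin, then drew the fingers back out. The job is handed in at about 21 s of the 38 s; it returned no verdict.

- **Tilting the fingers:** the move command can only turn the tool about its own axis. To lean the fingers forward, I drove the arm past its reach limit, which tilted them about 50°. That lean stayed while I moved back to the deck. The fingers were also tilted about 9° sideways, so one fingertip sat roughly 8 mm lower than the other; this caused no trouble.
- **Push:** two fingertips on the rear face squared the block. They pushed it in until they were 10 mm past the sill, where it tipped off the edge.
- **Offcut:** the side camera shows it standing on end in the bin, about 80–90 mm past the sill. Its centre should be about 45 mm below the deck. The last two pictures of the bin match, so it is at rest.
- **Flap:** in the pictures it looks fully shut, with the yellow stripe visible. I judged this by eye and did not measure the angle.
- **Divider, tape, glue and brads:** they look the same as at the start. A pixel comparison with the first picture proved nothing, because empty table changed just as much.
- **Robot:** it ended about 14 cm in front of the flap and 10 cm above the deck, touching nothing. Force readings stayed near zero throughout.

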